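# Set the punch flat-up in its case

## Task

Slide the cover of the punch case fully back, turn the punch in its V-block until the milled flat with the dimple faces straight up, and then slide the cover fully shut again. Leave the punch retainer and the stripper disc where they are.

Things in the scene. Friction and masses are not known exactly. Their poses are not given: they have to be found in the camera images.
- case: Grey steel punch case, open-topped, fixed to the cart top: 160 x 156 x 66 mm (x, y, height), walls 5, floor 6 mm. Origin: centre of its underside. Two runners go on 150 mm past its +y end at rim height (strips up to 72 mm above the cart). In its middle a magnetic V-block, 60 mm (x) by 34 mm (y), top 46 mm above the cart, V along y, holds the punch.
- cover (a joint): Position of the flat sliding cover (157 x 156 mm, 4 mm thick, upper face 70 mm above the cart top) in m: 0 = shut, 0.150 = fully back, at its stop; starts 0 to 0.04. It slides back towards the case's +y on the runners, takes about 2 N and stays where it is left.
- cover_grip (a point): Point in the upright grip bar at the middle of the cover: 89 mm above the cart top, 11 mm below the bar's top. The bar is 70 mm long (case x), 12 mm thick (case y), stands 30 mm above the cover. With the cover shut it is over the punch's centre. Axes parallel to the case's.
- punch_center (a point): Centre of the punch: steel, 24 mm diameter, 60 mm long, along the case's y, its axis 50 mm above the cart. Its round ends stand 13 mm out of the V-block, 43 mm of room beyond each. Its middle 32 mm has one flat, 7 mm from the axis, 19 mm wide, with a dark dimple. A magnet holds it: it rolls but cannot lift or shift. y: its axis; z: out of the flat.
- punch (a joint): Roll of the punch in rad: 0 = flat straight up; positive = flat leans to the case's +x (starts 0.5 to 1.05; can go from -1.6 to 1.6). It takes about 0.04 N m (3.5 N at the rim) and stays where it is left. One way: pinch its two end faces from above and tilt the gripper about the punch's axis.
- retainer_mid (a point): Bystander: centre of the silver punch retainer, a loose square block 70 x 70 x 30 mm with a hole, lying on the cart. (A tall fixed hand press with a die set stands to the left, wholly beyond y = 0.36 m.)
- stripper_mid (a point): Bystander: centre of the loose stripper disc, 64 mm in diameter, 22 mm high with a 24 mm hole, lying on the cart.

How it is judged:
By the outcome, as a careful person would: the job done as asked, in the order asked, and still so for the second after the job is handed in, with the robot touching nothing.
It also fails if it takes over 58 s, if anything falls off the work surface, if the arm or the gripper's body presses on something with over 40 N, if the wrist force passes 120 N, or if a joint passes its speed limit or range.

## Robot

A 7-joint arm with a two-finger parallel gripper is mounted at the origin on the work surface. World frame = base frame: x ahead of the robot, y to its left, z up, the work surface at z = 0. Lengths are in m, angles in rad, forces in N, time in s.
With the tool pointing down it reaches from about 0.4 to 0.875 m from the base axis. Payload 6.5 kg.
Tool frame: the origin (TCP) lies between the finger pads; the fingertips stand 17 mm ahead of it and the grasp point (between the pads) lies 2 mm behind it; x points along the fingers, y is the direction in which the jaws open and shut, and the axes are right-handed (so a half turn about x gives the same grasp; the last joint's range is limited). The gripper opens to 88 mm and grips with 3 to 60 N. Pads are 18 mm wide; open, the fingers measure 123 mm over their backs; the gripper's body (75 mm by 187 mm) begins 45 mm behind the grasp point.
Start: joints at [1.109, 0.536, -0.004, 1.538, 0.003, 1.067, -0.071], TCP at [0.251, -0.6, 0.256] pointing down, gripper open.
Joint ranges: [-2.7, 2.7], [-0.37, 2.16], [-1.27, 1.26], [0.24, 2.4], [-1.31, 4.45], [0.19, 1.91], [-2.76, 2.76]. Speed limits (rad/s): [2.39, 2.39, 3.14, 3.14, 3.14, 3.14, 3.14].

## Interface

Orientations are given as a unit quaternion [x, y, z, w].
In Python, from station import ctrl gives the robot as it stands.
- The arm moves only by the tool carry_out, never from a script. Its arguments are lists of equal length, an entry for each row: "offset": the shift along the tool's x, y, z each as a share of 200 mm, from -1 to 1, a list of three; "delta_rot": the turn, a rotation vector about the tool's x, y, z each as a share of 45 degrees, from -1 to 1, a list of three. In form: {"offset": [[dx, dy, dz], ...], "delta_rot": [[wx, wy, wz], ...]}. A call has 1 to 10 rows; each row is the pose to reach, as a shift and turn from the pose measured when the call began, along the tool's axes at that moment; what a row does not reach only later rows make up. A row lasts 1/8 s, in which the tool goes at most 62.5 mm and 10.7 degrees, less where a joint would pass 70% of its speed; a pose out of reach is approached as far as the arm can. A call with a number of a shift or a turn outside -1 to 1 is refused whole. A call with a gripper value outside its range is refused whole. "grip" is the gripper's target within -1 to 1 (fully open at 1, half-way at 0, shut at -1), set as the call begins (left out, the last holds). The fingers move at their own pace and stop on an object; the grip force is fixed at half the most. Time passes only in rows, so rows that repeat a pose let the fingers close. It gives the time, the measured TCP pose, the force and the opening at its end, in the units of the state.
- ctrl.state(): the state, without advancing time (a new reading comes with each control period).
- ctrl.get_image(name): name is "scene" or "top"; returns (picture, depth): 384x512x3 uint8, red, green, blue; 384x512 float32, m along the optical axis (not along the pixel's ray), 0 where there is no reading.
- ctrl.get_calibration(name): a dict with "camera_matrix" (3x3 intrinsics, pixels), "position" and "rotation" of the camera in the world. Camera axes: x right, y down, z forward; pixel columns grow to the right and rows downward; lengths in m; the calibration is good to about 2 mm. A picture is of the moment at which its call begins. get_calibration takes no time and is no camera call.
- ctrl.close_job(): hands the job in, once; it reports no verdict.
Trained networks look in the newest picture that a camera, given by its name, has taken for a name from the list of things; names that differ only in an ending like _2 or _b are one class to them, and where a whole thing is asked for, a point or a joint stands for the part that bears it (a point fixed in the world has none). Each returns a list of dicts, best first, with "score" (0 to 1); they miss things now and then, are a little off and sometimes report something else, mostly with a low value. They report only what shows in the picture. A call takes as long as a camera call.
- ctrl.search_frame(camera, query): "location" ([x, y, z] in m, in the coordinates of the camera as it stood for that picture, good to about 4 mm: the middle of the surface that is visible of it).
- ctrl.pinpoint(camera, query): "location" ([x, y, z] in m, in the coordinates of the camera as it stood for that picture, good to about 4 mm: a listed point, or the origin of a listed thing).
The state is a dict: "clock": time; "joints": joint angles; "dq": joint speeds; "joint_efforts": joint torques, N m; "ee_pos": TCP position; "eef_rot": TCP orientation; "contact_force": force on the tool from outside, world axes, zero at the start; "ft_torque": the same for the moment, N m; "gripper_width": opening from 0.0 (shut) to 1.0 (fully open).
Only numpy, scipy, OpenCV 4.12 (cv2) and the standard library are available. Lean on these libraries where they do the work, as an engineer would, in place of code of your own. Each camera call takes 0.05 s, during which the arm holds its last target.

## Working session

There is one attempt and no reset: what is moved stays moved. The work goes in short steps, Python scripts to look and compute and a tool call to move; the robot and the scene stay as the last step left them, time stands still between calls to the robot, and variables do not carry over. Pictures are saved under pics/ and viewed, and the job is handed in when it is done.

Besides the shell and the picture viewer there is one more tool, called after "Emit:" by a JSON object that holds its "api" and its "payload", one argument or row to a line. carry_out: Moves the arm, as the interface text tells. Its arguments: {"type":"object","properties":{"offset":{"type":"array","items":{"type":"array","items":{"type":"number","minimum":-1,"maximum":1}}},"delta_rot":{"type":"array","items":{"type":"array","items":{"type":"number","minimum":-1,"maximum":1}}},"grip":{"type":"number"}},"required":["offset","delta_rot"]}

```bash
mkdir -p pics; ls
cat > h.py <<'E'
import numpy as np, cv2
from station import ctrl
from scipy.spatial.transform import Rotation as R
def cal(n):
    c=ctrl.get_calibration(n); K=np.array(c["camera_matrix"]);p=np.array(c["position"]);r=np.array(c["rotation"])
    if r.shape!=(3,3): r=R.from_quat(r).as_matrix()
    return K,p,r
def shot(n,f):
    im,d=ctrl.get_image(n); cv2.imwrite("pics/"+f,im[:,:,::-1]); return im,d
def w(n,loc):
    K,p,r=cal(n); return p+r@np.array(loc)
def pts(n,d):
    K,p,r=cal(n); v,u=np.mgrid[:d.shape[0],:d.shape[1]]
    c=np.stack([(u-K[0,2])/K[0,0]*d,(v-K[1,2])/K[1,1]*d,d],-1)
    return c@r.T+p
def find(n,q,m="pinpoint",k=2):
    for o in getattr(ctrl,m)(n,q)[:k]: print(n,q,m,round(o["score"],2),w(n,o["location"]).round(4))
def st():
    s=ctrl.state(); print({k:np.round(s[k],4).tolist() for k in s}); return s
E
python3 - <<'E'
from h import *
np.set_printoptions(suppress=True)
st()
for n in("scene","top"):
    im,d=shot(n,n+"0.png"); np.save(n+"d.npy",d); print(cal(n))
    for q in("case","cover_grip","retainer_mid","stripper_mid"): find(n,q)
print(ctrl.pinpoint("top","case")[:1])
E
```

```text
pics
{'clock': 0.0, 'joints': [1.1088, 0.5372, -0.0044, 1.5388, 0.0026, 1.0673, -0.0712], 'dq': [-0.0017, -0.0003, -0.0014, -0.0001, -0.0011, 0.0009, 0.0005], 'joint_efforts': [-0.0004, -57.098, 0.9904, -25.1605, -0.0563, 0.0178, 0.0001], 'ee_pos': [0.2504, -0.5992, 0.2548], 'eef_rot': [-0.6931, -0.1396, 0.6935, -0.1385], 'contact_force': [-0.8696, -0.8379, 0.5379], 'ft_torque': [0.0107, 0.0049, 0.0174], 'gripper_width': 0.9985}
(array([[431.1998102 ,   0.        , 256.19273404],
       [  0.        , 431.1998102 , 189.97944839],
       [  0.        ,   0.        ,   1.        ]]), array([0.93846653, 0.36176003, 0.54469781]), array([[-0.83010548,  0.28790263, -0.47753216],
       [ 0.5572808 ,  0.45761069, -0.69284238],
       [ 0.01905268, -0.84125176, -0.54030775]]))
scene case pinpoint 0.65 [ 0.5582 -0.0363 -0.0002]
scene retainer_mid pinpoint 0.87 [ 0.4269 -0.3757  0.0201]
scene stripper_mid pinpoint 0.73 [ 0.6584 -0.4001  0.0158]
(array([[458.73999867,   0.        , 248.29989635],
       [  0.        , 458.73999867, 193.59271305],
       [  0.        ,   0.        ,   1.        ]]), array([ 0.51579252, -0.22133441,  0.9863492 ]), array([[-0.00291739, -0.99929335,  0.03747393],
       [-0.99961019,  0.00187371, -0.02785587],
       [ 0.02776597, -0.03754059, -0.99890928]]))
top case pinpoint 0.92 [ 0.5568 -0.0368  0.0008]
top cover_grip pinpoint 0.66 [ 0.5627 -0.0118  0.089 ]
top retainer_mid pinpoint 0.96 [ 0.4288 -0.3788  0.016 ]
top stripper_mid pinpoint 0.72 [ 0.6516 -0.4022  0.0097]
[{'location': [-0.2119, -0.0036, 0.9809], 'score': 0.92}]
```

View pics/top0.png

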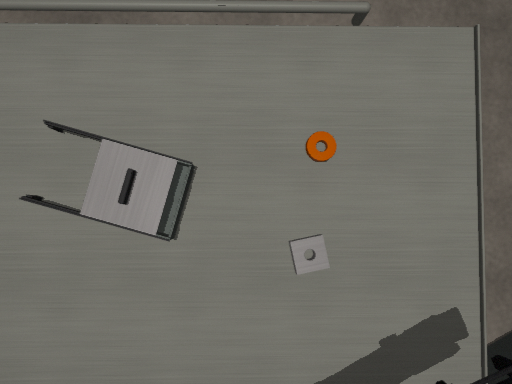

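View pics/scene0.png

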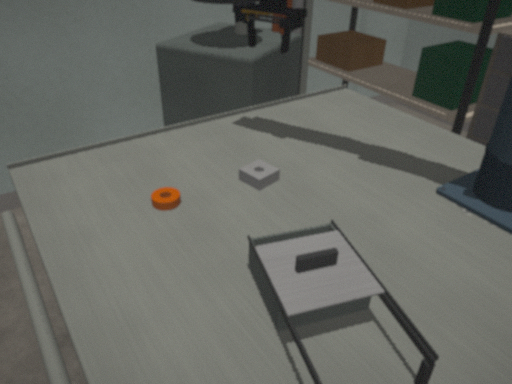

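Run:
```python
from h import *
d=np.load("topd.npy"); P=pts("top",d)
near=(abs(P[...,0]-.56)<.2)&(abs(P[...,1]+.02)<.28)
for lo,hi in((.06,.08),(.092,.108)):
    m=near&(P[...,2]>lo)&(P[...,2]<hi); q=P[m]; r=cv2.minAreaRect(q[:,:2].astype(np.float32)*1000); print(lo,m.sum(),r,cv2.boxPoints(r).round(1).tolist(), np.median(q[:,2]))
```

```text
0.06 7029 ((577.7418212890625, 35.41807556152344), (307.402099609375, 164.25953674316406), 73.92037200927734) [[456.29998779296875, -89.5], [614.0999755859375, -135.0], [699.2000122070312, 160.39999389648438], [541.4000244140625, 205.89999389648438]] 0.07023200926483841
0.092 245 ((564.6747436523438, -9.670841217041016), (12.595447540283203, 69.22296905517578), 72.95294189453125) [[529.7000122070312, -5.5], [595.9000244140625, -25.799999237060547], [599.5999755859375, -13.800000190734863], [533.4000244140625, 6.5]] 0.09977656290535064
```

The cover is part-way back: its bar is at about (128,186) in the top view, the runners point to image left, and the retainer and disc are well clear. Case centre is about (0.557, -0.037), yaw about -16°, cover about 28 mm open.

```bash
cat >> h.py <<'E'
A=np.radians(73.9); CY=np.array([np.cos(A),np.sin(A),0]); CX=np.array([np.sin(A),-np.cos(A),0]); C0=np.array([.5569,-.0367,0])
def cw(x,y,z): return C0+CX*x+CY*y+np.array([0,0,z])
def target(tilt=0,sgn=None):
    # tilt: lean of the gripper's back toward case +x
    s=ctrl.state(); Rc=R.from_quat(s["eef_rot"]).as_matrix()
    if sgn is None: sgn=np.sign(Rc[:,1]@CY)
    x=-(np.cos(tilt)*np.array([0,0,1])+np.sin(tilt)*CX); y=sgn*CY
    return np.stack([x,y,np.cross(x,y)],1)
def delta(p,Rt):
    s=ctrl.state(); Rc=R.from_quat(s["eef_rot"]).as_matrix()
    o=Rc.T@(np.array(p)-s["ee_pos"])/.2; r=R.from_matrix(Rc.T@Rt).as_rotvec()/np.radians(45)
    print("offset",o.round(3).tolist(),"rot",r.round(3).tolist(),"rows>=",np.linalg.norm(o)*200/62.5,np.linalg.norm(r)*45/10.7)
E
python3 - <<'E'
from h import *
s=ctrl.state(); print(R.from_quat(s["eef_rot"]).as_matrix().round(3))
delta([.5647,-.0097,.16],target(0)); delta([.5647,-.0097,.16],target(0,1)); delta([.5647,-.0097,.16],target(0,-1))
E
```

```text
[[-0.     0.386 -0.923]
 [-0.    -0.923 -0.386]
 [-1.    -0.     0.   ]]
offset [0.478, -2.116, -2.587] rot [0.862, 0.0, 0.0] rows>= 10.804069240070081 3.6242848190166552
offset [0.478, -2.116, -2.587] rot [-3.138, -0.0, 0.0] rows>= 10.804069240070081 13.198145107460602
offset [0.478, -2.116, -2.587] rot [0.862, 0.0, 0.0] rows>= 10.804069240070081 3.6242848190166552
```

Emit:
{"api": "carry_out", "payload": {
  "offset": [
    [0,-0.2,-0.24],
    [0,-0.4,-0.48],
    [0,-0.6,-0.73],
    [0,-0.82,-1.0],
    [0,-0.82,-1.0]
  ],
  "delta_rot": [
    [0.2,0,0],
    [0.4,0,0],
    [0.6,0,0],
    [0.862,0,0],
    [0.862,0,0]
  ],
  "grip": 1
}}

```text
clock: 1.18
ee_pos: [0.3745, -0.3672, 0.2559]
eef_rot: [0.701, -0.097, -0.7, -0.098]
contact_force: [-0.5, -0.5, 0.2]
gripper_width: 1.0
```

Run:
```python
from h import *
st();delta([.5647,-.0097,.16],target(0))
```

```text
{'clock': 1.175, 'joints': [0.6441, 0.322, 0.0572, 1.8725, -0.0244, 0.9477, -1.1357], 'dq': [-0.145, -0.043, 0.048, 0.0589, 0.0228, -0.0267, -0.3652], 'joint_efforts': [-1.1486, -43.2622, -0.2462, -23.0253, -0.3289, 0.0271, -0.4265], 'ee_pos': [0.3745, -0.3672, 0.2559], 'eef_rot': [0.7006, -0.0973, -0.7, -0.0983], 'contact_force': [-0.5106, -0.5041, 0.227], 'ft_torque': [0.0496, -0.0033, 0.014], 'gripper_width': 0.9997}
offset [0.483, -1.979, -0.425] rot [0.005, -0.001, 0.002] rows>= 6.658205012219855 0.021056044067899526
```

Emit:
{"api": "carry_out", "payload": {
  "offset": [
    [0,-0.3,-0.07],
    [0,-0.6,-0.14],
    [0,-0.98,-0.21],
    [0,-0.98,-0.21]
  ],
  "delta_rot": [
    [0.005,0,0],
    [0.005,0,0],
    [0.005,0,0],
    [0.005,0,0]
  ]
}}

```text
clock: 1.68
ee_pos: [0.4705, -0.1857, 0.2565]
eef_rot: [0.701, -0.096, -0.7, -0.098]
contact_force: [-0.5, -0.5, -0.1]
gripper_width: 0.998
```

Run:
```python
from h import *
delta([.5647,-.0097,.13],target(0))
```

```text
offset [0.636, -0.973, -0.214] rot [0.008, -0.002, 0.004] rows>= 3.7815894783459223 0.03776740080834095
```

Emit:
{"api": "carry_out", "payload": {
  "offset": [
    [0.05,-0.3,-0.07],
    [0.2,-0.6,-0.14],
    [0.4,-0.9,-0.2],
    [0.636,-0.973,-0.214],
    [0.636,-0.973,-0.214],
    [0.636,-0.973,-0.214]
  ],
  "delta_rot": [
    [0.008,0,0],
    [0.008,0,0],
    [0.008,0,0],
    [0.008,0,0],
    [0.008,0,0],
    [0.008,0,0]
  ]
}}

```text
clock: 2.42
ee_pos: [0.565, -0.0109, 0.1307]
eef_rot: [0.701, -0.099, -0.699, -0.1]
contact_force: [0.7, -0.4, 1.2]
gripper_width: 0.999
```

Run:
```python
from h import *
st();delta([.5647,-.0097,.091],target(0))
shot("scene","scene1.png");shot("top","top1.png")
```

```text
{'clock': 2.425, 'joints': [0.015, 0.5611, -0.0979, 1.8552, 0.0759, 0.7262, -1.9775], 'dq': [0.0194, -0.0347, 0.009, -0.0085, 0.0005, 0.0007, 0.001], 'joint_efforts': [-1.5376, -49.9825, -1.1658, -18.5319, -0.0595, -0.1213, -0.0295], 'ee_pos': [0.565, -0.0109, 0.1307], 'eef_rot': [0.7009, -0.0986, -0.6993, -0.1002], 'contact_force': [0.7071, -0.4121, 1.2348], 'ft_torque': [0.0484, -0.0604, 0.0275], 'gripper_width': 0.999}
offset [0.199, -0.005, 0.003] rot [-0.001, -0.002, 0.003] rows>= 0.6360005139000996 0.017711135642500007
```

View pics/scene1.png

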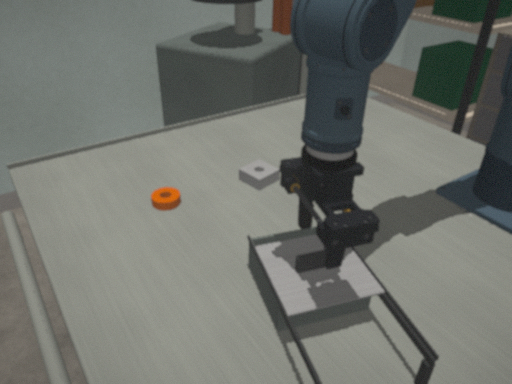

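View pics/top1.png

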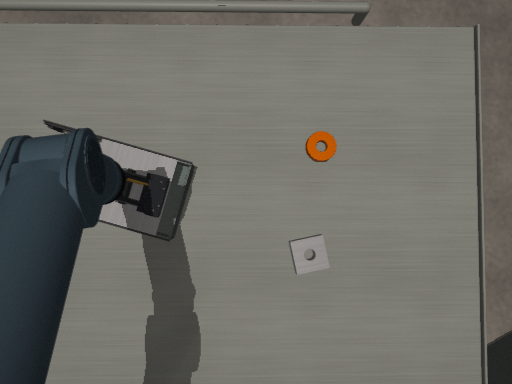

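The open jaws straddle the bar along case y, and the gripper's long body side lies along y as assumed. I'll descend and close.

Emit:
{"api": "carry_out", "payload": {
  "offset": [
    [0.1,0,0],
    [0.19,0,0],
    [0.19,0,0]
  ],
  "delta_rot": [
    [0,0,0],
    [0,0,0],
    [0,0,0]
  ]
}}

```text
clock: 2.9
ee_pos: [0.5651, -0.0123, 0.0934]
eef_rot: [0.701, -0.1, -0.699, -0.101]
contact_force: [0.8, 0.8, 0.5]
gripper_width: 0.998
```

Emit:
{"api": "carry_out", "payload": {
  "offset": [
    [0,0,0],
    [0,0,0],
    [0,0,0],
    [0,0,0],
    [0,0,0],
    [0,0,0],
    [0,0,0]
  ],
  "delta_rot": [
    [0,0,0],
    [0,0,0],
    [0,0,0],
    [0,0,0],
    [0,0,0],
    [0,0,0],
    [0,0,0]
  ],
  "grip": -1
}}

```text
clock: 3.78
ee_pos: [0.5651, -0.0123, 0.0935]
eef_rot: [0.701, -0.1, -0.699, -0.101]
contact_force: [-0.1, 0.8, 0.2]
gripper_width: 0.231
```

Run:
```python
from h import *
s=st();p=s["ee_pos"]; q=(p-C0); print("case",q@CX,q@CY,p[2])
delta(np.array(p)+CY*(.150-q@CY),target(0))
```

```text
{'clock': 3.775, 'joints': [0.0121, 0.6201, -0.0913, 1.8689, 0.0854, 0.6527, -1.9855], 'dq': [0.0005, -0.0001, -0.0002, 0.0, -0.0004, 0.0016, 0.0003], 'joint_efforts': [-0.0028, -53.9021, -0.2204, -17.5841, 0.016, -0.0902, -0.0], 'ee_pos': [0.5651, -0.0123, 0.0935], 'eef_rot': [0.7011, -0.0996, -0.6988, -0.101], 'contact_force': [-0.1209, 0.7663, 0.224], 'ft_torque': [0.065, 0.0572, 0.0039], 'gripper_width': 0.2312}
case 0.0011278202856764635 0.025697154051499912 0.09345978247900041
offset [0.001, -0.622, 0.002] rot [-0.005, -0.004, 0.003] rows>= 1.9888455351760015 0.028128311221663562
```

Emit:
{"api": "carry_out", "payload": {
  "offset": [
    [0,0,0],
    [0,0,0],
    [0,0,0],
    [0,0,0]
  ],
  "delta_rot": [
    [0,0,0],
    [0,0,0],
    [0,0,0],
    [0,0,0]
  ]
}}

```text
clock: 4.28
ee_pos: [0.5652, -0.0121, 0.0935]
eef_rot: [0.701, -0.099, -0.699, -0.101]
contact_force: [0.1, 0.4, -0.6]
gripper_width: 0.133
```

Emit:
{"api": "carry_out", "payload": {
  "offset": [
    [0,-0.08,0],
    [0,-0.18,0],
    [0,-0.28,0],
    [0,-0.38,0],
    [0,-0.48,0],
    [0,-0.56,0],
    [0,-0.61,0],
    [0,-0.635,0],
    [0,-0.635,0]
  ],
  "delta_rot": [
    [0,0,0],
    [0,0,0],
    [0,0,0],
    [0,0,0],
    [0,0,0],
    [0,0,0],
    [0,0,0],
    [0,0,0],
    [0,0,0]
  ]
}}

```text
clock: 5.4
ee_pos: [0.5997, 0.1078, 0.0935]
eef_rot: [0.7, -0.101, -0.7, -0.1]
contact_force: [-3.9, -4.7, 1.1]
gripper_width: 0.137
```

Run:
```python
from h import *
s=st();p=s["ee_pos"]; q=(p-C0); print("case",q@CX,q@CY,p[2], s["contact_force"]@CY, s["contact_force"]@CX)
```

```text
{'clock': 5.4, 'joints': [-0.1925, 0.678, -0.0829, 1.7482, 0.081, 0.7184, -2.1747], 'dq': [0.0057, -0.0009, -0.0012, 0.004, -0.004, -0.0066, 0.002], 'joint_efforts': [-2.7678, -58.3219, -2.6515, -21.9891, -0.7296, -1.7319, -0.1379], 'ee_pos': [0.5997, 0.1078, 0.0935], 'eef_rot': [0.7002, -0.1011, -0.6996, -0.1003], 'contact_force': [-3.8988, -4.7023, 1.1182], 'ft_torque': [-1.0044, 0.8195, 0.1236], 'gripper_width': 0.1365}
case 0.0010666161463106782 0.1507326557610169 0.09347054200142495 -5.599054681738877 -2.4418527306163726
```

Emit:
{"api": "carry_out", "payload": {
  "offset": [
    [0,-0.02,0],
    [0,-0.035,0],
    [0,-0.035,0]
  ],
  "delta_rot": [
    [0,0,0],
    [0,0,0],
    [0,0,0]
  ]
}}

```text
clock: 5.78
ee_pos: [0.5998, 0.108, 0.0934]
eef_rot: [-0.698, 0.106, 0.701, 0.099]
contact_force: [-9.7, -14.5, 9.9]
gripper_width: 0.132
```

Run:
```python
from h import *
s=ctrl.state();p=s["ee_pos"]; q=(p-C0); print("case",q@CX,q@CY,p[2], s["contact_force"]@CY, s["contact_force"]@CX)
```

```text
case 0.001096632290159132 0.15093080809640785 0.09341326756375636 -16.64124496057962 -5.2676375420066215
```

The cover is against its stop: the force rose to 17 N with no travel. I'll release and lift.

Emit:
{"api": "carry_out", "payload": {
  "offset": [
    [0,0,0],
    [0,0,0],
    [0,0,0],
    [0,0,0],
    [-0.15,0,0],
    [-0.35,0,0],
    [-0.5,0,0],
    [-0.5,0,0]
  ],
  "delta_rot": [
    [0,0,0],
    [0,0,0],
    [0,0,0],
    [0,0,0],
    [0,0,0],
    [0,0,0],
    [0,0,0],
    [0,0,0]
  ],
  "grip": 1
}}

```text
clock: 6.78
ee_pos: [0.602, 0.1096, 0.196]
eef_rot: [0.7, -0.105, -0.699, -0.099]
contact_force: [0.7, 1.2, -0.1]
gripper_width: 0.995
```

Run:
```python
from h import *
im,d=shot("top","top2.png");np.save("t2.npy",d);find("top","punch_center");find("top","cover_grip")
im,d=shot("scene","scene2.png");find("scene","punch_center");find("scene","cover_grip")
cv2.imwrite("pics/s2z.png",cv2.resize(im[220:384,220:450],None,fx=3,fy=3,interpolation=2)[:,:,::-1])
delta(C0+[0,0,.19],target(0))
```

```text
top punch_center pinpoint 0.61 [ 0.5544 -0.0372  0.054 ]
top cover_grip pinpoint 0.64 [0.5982 0.1024 0.0895]
scene punch_center pinpoint 0.8 [ 0.5575 -0.0288  0.0458]
scene cover_grip pinpoint 0.75 [0.599  0.1108 0.0905]
scene cover_grip pinpoint 0.2 [ 0.6597 -0.4013  0.0135]
offset [0.019, 0.758, -0.003] rot [-0.011, 0.005, -0.014] rows>= 2.42594196573723 0.07988685633821596
```

View pics/top2.png

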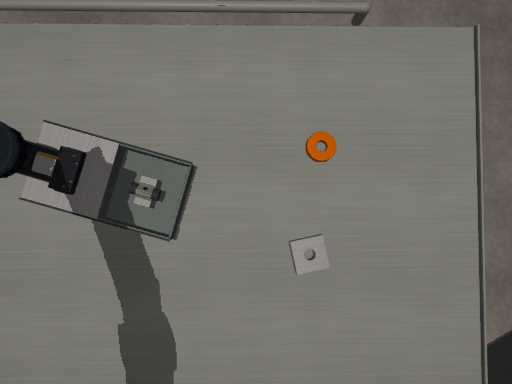

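View pics/s2z.png

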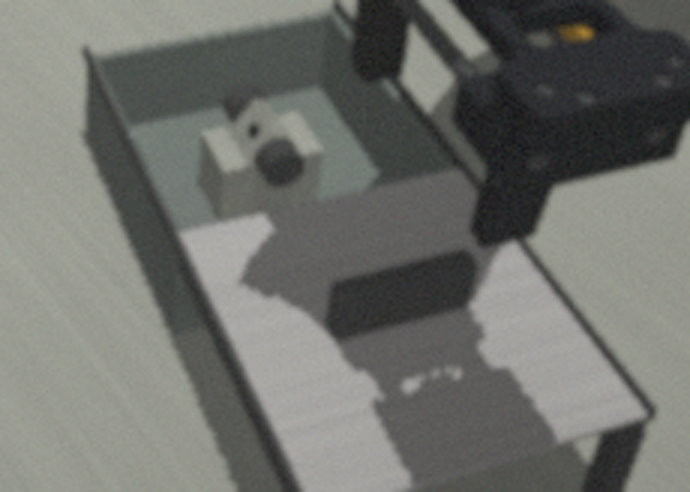

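The open case shows the punch on its V-block, with the dark dimple left of centre at about (253,130) in the zoom. The bar was not disturbed. Next I'll measure the roll from depth.

```bash
cat >> h.py <<'E'
def roll(n,d,im=None,pc=(0,0)):
    P=pts(n,d); q=P-C0; X=q@CX-pc[0];Y=q@CY-pc[1];Z=P[...,2]
    m=(abs(X)<.03)&(abs(Y)<.013)&(Z>.0475)&(Z<.068); 
    x,y,z=X[m],Y[m],Z[m]; print(n,"N",m.sum(),"x",x.min().round(4),x.max().round(4),"z",z.min().round(4),z.max().round(4))
    # normal n=(sin r, cos r): x sin r + (z-zc) cos r = const ; fit z = a + b x ; + robust
    ok=np.ones(len(x),bool)
    for _ in range(4):
        B=np.c_[np.ones(ok.sum()),x[ok],y[ok]]; c,*_=np.linalg.lstsq(B,z[ok],rcond=None); res=z-np.c_[np.ones(len(x)),x,y]@c; ok=abs(res)<max(.0015,1.5*res[ok].std())
    r=np.arctan(-c[1]); print("roll fit",r.round(3),"rms",res[ok].std().round(5),ok.sum(),"dist",((c[0]-.05)*np.cos(r)).round(4))
    return np.c_[x,y,z]
E
python3 - <<'E'
from h import *
np.set_printoptions(suppress=True,linewidth=150)
for n in("top","scene"):
    d=np.load("t2.npy") if n=="top" else None
    if d is None: im,d=ctrl.get_image(n)
    q=roll(n,d)
    for lo in np.arange(-.03,.03,.004):
        k=(q[:,0]>=lo)&(q[:,0]<lo+.004)
        if k.sum(): print(lo.round(3),k.sum(),np.median(q[k,2]).round(4))
im,_=ctrl.get_image("top"); cv2.imwrite("pics/t2z.png",cv2.resize(im[140:250,90:210],None,fx=5,fy=5,interpolation=2)[:,:,::-1])
E
```

```text
top N 191 x -0.0269 0.0298 z 0.0475 0.0658
roll fit 0.396 rms 0.00167 107 dist 0.0073
-0.03 1 0.0482
-0.026 4 0.0488
-0.022 8 0.0485
-0.018 3 0.0478
-0.014 10 0.056
-0.01 25 0.0593
-0.006 26 0.0619
-0.002 27 0.062
0.002 24 0.0563
0.006 26 0.051
0.01 8 0.0483
0.014 2 0.0486
0.018 11 0.0481
0.022 8 0.0482
0.026 8 0.0482
scene N 217 x -0.0288 0.0284 z 0.0475 0.0642
roll fit 0.545 rms 0.00181 136 dist 0.0076
-0.03 9 0.0478
-0.026 5 0.0478
-0.022 8 0.0481
-0.018 4 0.0479
-0.014 1 0.0562
-0.01 13 0.0606
-0.006 21 0.0623
-0.002 37 0.062
0.002 40 0.057
0.006 43 0.0512
0.01 11 0.0484
0.014 8 0.048
0.018 6 0.0479
0.022 7 0.048
0.026 4 0.0477
```

View pics/t2z.png

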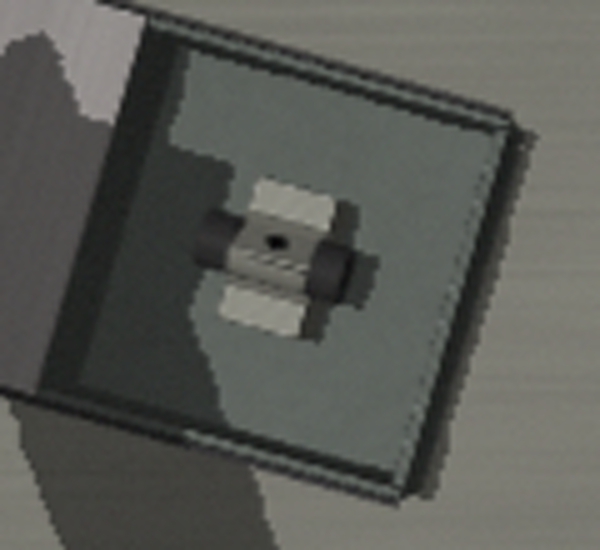

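```bash
cat >> h.py <<'E'
from scipy.optimize import least_squares
def rollfit(n,d,r0):
    P=pts(n,d); q=P-C0; X=q@CX;Y=q@CY;Z=P[...,2]
    m=(abs(X)<.011)&(abs(Y)<.013)&(Z>.0485)&(Z<.068); x,z=X[m],Z[m]-.05
    def f(p):
        r,x0,z0=p; u=x-x0;v=z-z0
        # signed distance to the cut circle
        return np.maximum(np.hypot(u,v)-.012, u*np.sin(r)+v*np.cos(r)-.007)/.001
    best=min((least_squares(f,[a,0,0],loss="soft_l1") for a in np.arange(-1.2,1.3,.2)),key=lambda s:s.cost)
    print(n,"rollfit r,x0,z0",best.x.round(4),"N",m.sum(),"rms mm",np.sqrt(np.mean(best.fun**2)).round(2))
E
python3 - <<'E'
from h import *
for n in("top","scene"):
    im,d=ctrl.get_image(n); rollfit(n,d,.8)
    for o in ctrl.pinpoint(n,"punch_center")[:1]: print(o)
    P=pts(n,d); q=P-C0
    # dimple: darkest pixels in mid region
    X=q@CX;Y=q@CY;Z=P[...,2]; m=(abs(X)<.014)&(abs(Y)<.010)&(Z>.047); g=im.sum(2).astype(float); g[~m]=999
    v,u=np.unravel_index(g.argmin(),g.shape); print("dimple px",u,v,g.min(),(X[v,u]).round(4),Y[v,u].round(4),Z[v,u].round(4))
E
```

```text
top rollfit r,x0,z0 [9.519e-01 1.000e-04 5.000e-04] N 129 rms mm 1.2
{'location': [-0.2113, -0.0025, 0.9293], 'score': 0.63}
dimple px 145 188 29.0 0.0058 -0.0006 0.057
scene rollfit r,x0,z0 [9.357e-01 1.000e-04 8.000e-04] N 158 rms mm 0.78
{'location': [0.0835, 0.1313, 0.7264], 'score': 0.84}
dimple px 304 263 150.0 0.007 0.003 0.0559
```

```bash
cat >> h.py <<'E'
def pin(tilt,back): 
    b=np.cos(tilt)*np.array([0,0,1])+np.sin(tilt)*CX
    return cw(0,0,.05)+b*(back-.002)
E
python3 - <<'E'
from h import *
delta(pin(.47,.11),target(.47))
E
```

```text
offset [0.242, 0.755, -0.246] rot [-0.014, -0.595, -0.01] rows>= 2.6548510785556623 2.5046691476730434
```

Emit:
{"api": "carry_out", "payload": {
  "offset": [
    [0,0.25,-0.06],
    [0.05,0.5,-0.15],
    [0.15,0.755,-0.246],
    [0.242,0.755,-0.246],
    [0.242,0.755,-0.246],
    [0.242,0.755,-0.246]
  ],
  "delta_rot": [
    [-0.014,-0.1,-0.01],
    [-0.014,-0.3,-0.01],
    [-0.014,-0.45,-0.01],
    [-0.014,-0.595,-0.01],
    [-0.014,-0.595,-0.01],
    [-0.014,-0.595,-0.01]
  ]
}}

```text
clock: 8.12
ee_pos: [0.6043, -0.049, 0.147]
eef_rot: [-0.519, 0.073, 0.843, 0.119]
contact_force: [-0.9, -0.8, 0.1]
gripper_width: 0.999
```

Run:
```python
from h import *
st()
delta(pin(.47,.11),target(.47));delta(pin(.47,.04),target(.47));delta(pin(.47,.0),target(.47))
```

```text
{'clock': 8.125, 'joints': [0.108, 0.8502, -0.0858, 1.3331, -0.0456, 1.4149, -1.7962], 'dq': [-0.0094, -0.0322, -0.0019, 0.0024, 0.0004, 0.0047, 0.0015], 'joint_efforts': [1.1568, -65.953, 0.115, -21.3687, -0.3282, 1.723, 0.0062], 'ee_pos': [0.6043, -0.049, 0.147], 'eef_rot': [-0.5191, 0.0727, 0.8433, 0.1189], 'contact_force': [-0.8661, -0.8198, 0.1469], 'ft_torque': [-0.0079, -0.4023, -0.0018], 'gripper_width': 0.9994}
offset [0.003, 0.007, -0.001] rot [0.002, -0.003, 0.0] rows>= 0.024135463247608267 0.016520104976429292
offset [0.353, 0.007, -0.001] rot [0.002, -0.003, 0.0] rows>= 1.1306969718029052 0.016520104976429292
offset [0.553, 0.007, 0.0] rot [0.002, -0.003, 0.0] rows>= 1.770621439742965 0.016520104976429292
```

Run:
```python
from h import *
D=np.array([[.5372,1.5388,1.0673,.6495,.2548],[.322,1.8725,.9477,.5245,.2559],[.5611,1.8552,.7262,.5651,.1307],[.6201,1.8689,.6527,.5653,.0935],[.678,1.7482,.7184,.6093,.0935],[.8502,1.3331,1.4149,.6063,.147]])
def fk(p,a,b,c): return np.array([p[0]*np.sin(a)+p[1]*np.sin(a+b)+p[2]*np.sin(a+b+c), p[3]+p[0]*np.cos(a)+p[1]*np.cos(a+b)+p[2]*np.cos(a+b+c)])
f=lambda p:(fk(p,*D[:,:3].T)-D[:,3:].T).ravel()
s=least_squares(f,[.42,.4,.2,.34]);print(s.x,abs(s.fun).max())
for t in(.6,.47,.3,0,-.2,-.3,-.4,-.47,-.55):
    g=lambda q:np.r_[fk(s.x,q[0],q[1],np.pi+t-q[0]-q[1])-[.558,.05]]
    q=least_squares(g,[.6,1.8]).x;print(t,q.round(3),(np.pi+t-q.sum()).round(3))
```

```text
[0.50279511 0.44943717 0.31586966 0.35702386] 0.0008073505351676169
0.6 [0.994 1.371] 1.377
0.47 [0.914 1.488] 1.209
0.3 [0.82  1.638] 0.984
0 [0.686 1.894] 0.562
-0.2 [0.632 2.053] 0.257
-0.3 [0.619 2.128] 0.095
-0.4 [0.618 2.198] -0.075
-0.47 [0.626 2.245] -0.199
-0.55 [0.643 2.294] -0.345
```

Emit:
{"api": "carry_out", "payload": {
  "offset": [
    [0.18,0.007,0],
    [0.36,0.007,0],
    [0.5,0.007,0],
    [0.553,0.007,0],
    [0.553,0.007,0],
    [0.553,0.007,0]
  ],
  "delta_rot": [
    [0,0,0],
    [0,0,0],
    [0,0,0],
    [0,0,0],
    [0,0,0],
    [0,0,0]
  ]
}}

```text
clock: 8.88
ee_pos: [0.5575, -0.0365, 0.0497]
eef_rot: [-0.52, 0.073, 0.842, 0.119]
contact_force: [0.3, -0.5, 0.4]
gripper_width: 0.999
```

Run:
```python
from h import *
st()
delta(pin(.47,.0),target(.47))
im,d=shot("scene","scene3.png")
cv2.imwrite("pics/s3z.png",cv2.resize(im[180:384,220:450],None,fx=3,fy=2.9,interpolation=2)[:,:,::-1])
```

```text
{'clock': 8.875, 'joints': [0.1046, 0.9064, -0.0948, 1.5028, -0.0409, 1.1856, -1.7969], 'dq': [0.0043, 0.0053, 0.0018, -0.0018, -0.0002, -0.0002, -0.0001], 'joint_efforts': [-0.2026, -66.2216, -0.8133, -17.1321, -0.3813, 1.7348, 0.0062], 'ee_pos': [0.5575, -0.0365, 0.0497], 'eef_rot': [-0.5204, 0.0725, 0.8425, 0.1188], 'contact_force': [0.3496, -0.4815, 0.3567], 'ft_torque': [-0.0459, -0.4115, 0.0136], 'gripper_width': 0.9994}
offset [0.01, 0.002, 0.003] rot [0.003, -0.007, 0.001] rows>= 0.03308187480069378 0.03291540914509881
```

View pics/s3z.png

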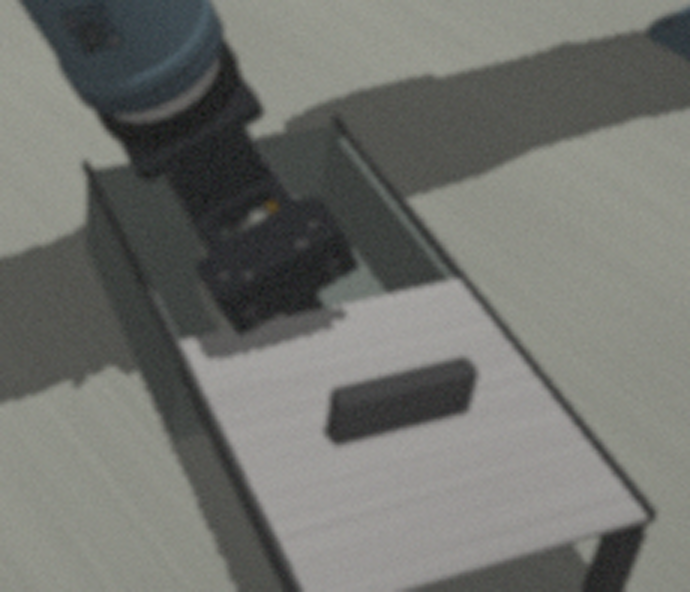

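The tilted gripper is in the open case around the punch, clear of the walls and cover, and reads no contact force. I'll close on the end faces.

Emit:
{"api": "carry_out", "payload": {
  "offset": [
    [0.01,0.002,0],
    [0.01,0.002,0],
    [0.01,0.002,0],
    [0.01,0.002,0],
    [0.01,0.002,0],
    [0.01,0.002,0]
  ],
  "delta_rot": [
    [0,0,0],
    [0,0,0],
    [0,0,0],
    [0,0,0],
    [0,0,0],
    [0,0,0]
  ],
  "grip": -1
}}

```text
clock: 9.68
ee_pos: [0.5567, -0.036, 0.0478]
eef_rot: [-0.521, 0.072, 0.842, 0.119]
contact_force: [1.2, 3.9, -0.9]
gripper_width: 0.675
```

Run:
```python
from h import *
st()
for t in (.37,.27,.17,.07,-.03,-.13): delta(pin(t,.0),target(t))
```

```text
{'clock': 9.675, 'joints': [0.1049, 0.9081, -0.0955, 1.5053, -0.0413, 1.1811, -1.7965], 'dq': [0.0022, -0.0006, -0.0001, 0.0012, -0.0, -0.0003, 0.0014], 'joint_efforts': [1.9351, -66.4774, 1.2819, -16.6527, 0.7117, 2.1979, 0.0876], 'ee_pos': [0.5567, -0.036, 0.0478], 'eef_rot': [-0.5205, 0.0722, 0.8424, 0.1191], 'contact_force': [1.2249, 3.8576, -0.8766], 'ft_torque': [0.5893, -0.7309, -0.4212], 'gripper_width': 0.6752}
offset [-0.001, 0.003, 0.002] rot [0.003, 0.12, 0.002] rows>= 0.012659399546308328 0.5048110980760692
offset [-0.001, 0.003, 0.001] rot [0.003, 0.247, 0.002] rows>= 0.01115726614514099 1.040166334274997
offset [-0.001, 0.003, 0.0] rot [0.003, 0.375, 0.002] rows>= 0.010576316288860705 1.5756025548741621
offset [-0.002, 0.003, -0.0] rot [0.003, 0.502, 0.002] rows>= 0.011068341706503082 2.111058139115083
offset [-0.002, 0.003, -0.001] rot [0.003, 0.629, 0.003] rows>= 0.01250309341732687 2.6465213333037094
offset [-0.003, 0.003, -0.002] rot [0.002, 0.757, 0.003] rows>= 0.014593766717922958 3.1819882950921334
```

Opening is 59.4 mm, so it is pinched on the punch ends. I'll roll it back.

Emit:
{"api": "carry_out", "payload": {
  "offset": [
    [0,0.002,0],
    [0,0.002,0],
    [0,0.002,0],
    [0,0.002,0],
    [-0.001,0.002,0],
    [-0.001,0.002,0],
    [-0.002,0.002,-0.001],
    [-0.003,0.002,-0.002],
    [-0.003,0.002,-0.002],
    [-0.003,0.002,-0.002]
  ],
  "delta_rot": [
    [0,0,0],
    [0,0.08,0],
    [0,0.2,0],
    [0,0.32,0],
    [0,0.44,0],
    [0,0.56,0],
    [0,0.68,0],
    [0,0.757,0],
    [0,0.757,0],
    [0,0.757,0]
  ]
}}

```text
clock: 10.92
ee_pos: [0.5581, -0.0364, 0.0475]
eef_rot: [0.745, -0.103, -0.652, -0.092]
contact_force: [6.8, 1.9, -14.4]
gripper_width: 0.68
```

```bash
cat >> h.py <<'E'
def tilt():
    Rc=R.from_quat(ctrl.state()["eef_rot"]).as_matrix(); b=-Rc[:,0]; print("tilt",np.arctan2(b@CX,b[2]).round(4));
E
python3 - <<'E'
from h import *
st();tilt()
delta(pin(-.13,.0),target(-.13))
E
```

```text
{'clock': 10.925, 'joints': [-0.0442, 0.6532, 0.0096, 1.9971, 0.0908, 0.3663, -1.9686], 'dq': [0.0032, 0.0003, -0.0042, -0.0029, -0.0001, 0.0043, 0.0006], 'joint_efforts': [1.3663, -57.7542, 3.2818, -12.3565, 0.2556, 1.2005, -0.0618], 'ee_pos': [0.5581, -0.0364, 0.0475], 'eef_rot': [0.7451, -0.1033, -0.6525, -0.0922], 'contact_force': [6.7517, 1.9288, -14.4246], 'ft_torque': [0.6523, -0.9579, 0.1357], 'gripper_width': 0.6796}
tilt -0.132
offset [-0.003, 0.003, 0.004] rot [0.003, -0.003, 0.004] rows>= 0.01797084894104197 0.02407039932308256
```

Emit:
{"api": "carry_out", "payload": {
  "offset": [
    [0,0,0],
    [0,0,0],
    [0,0,0],
    [0,0,0],
    [-0.2,0,0],
    [-0.45,0,0],
    [-0.65,0,0],
    [-0.75,-0.3,0],
    [-0.75,-0.6,0],
    [-0.75,-0.7,0]
  ],
  "delta_rot": [
    [0,0,0],
    [0,0,0],
    [0,0,0],
    [0,0,0],
    [0,0,0],
    [0,0,0],
    [0,0,0],
    [0,-0.1,0],
    [0,-0.2,0],
    [0,-0.2,0]
  ],
  "grip": 1
}}

```text
clock: 12.18
ee_pos: [0.5786, 0.1076, 0.197]
eef_rot: [-0.692, 0.093, 0.709, 0.099]
contact_force: [0.6, -0.5, -0.5]
gripper_width: 1.004
```

Run:
```python
from h import *
st();tilt()
for n in("top","scene"):
    im,d=shot(n,n+"4.png"); rollfit(n,d,.8)
    a=im[140:250,90:210] if n=="top" else im[220:330,220:360]
    cv2.imwrite(f"pics/{n}4z.png",cv2.resize(a,None,fx=5,fy=5,interpolation=2)[:,:,::-1])
```

```text
{'clock': 12.175, 'joints': [-0.2092, 0.5114, -0.0568, 1.7384, 0.0136, 0.911, -2.1119], 'dq': [-0.1988, 0.089, 0.03, -0.112, 0.0427, 0.0468, -0.2377], 'joint_efforts': [0.4907, -53.4933, -0.3819, -23.2772, -0.2978, 0.1598, 0.1959], 'ee_pos': [0.5786, 0.1076, 0.197], 'eef_rot': [-0.6921, 0.0934, 0.7088, 0.0995], 'contact_force': [0.6329, -0.4642, -0.5131], 'ft_torque': [-0.0466, 0.0169, 0.0209], 'gripper_width': 1.004}
tilt 0.0247
top rollfit r,x0,z0 [3.548e-01 4.000e-04 2.000e-04] N 139 rms mm 1.35
scene rollfit r,x0,z0 [0.3535 0.     0.0008] N 147 rms mm 0.91
```

View pics/top4z.png

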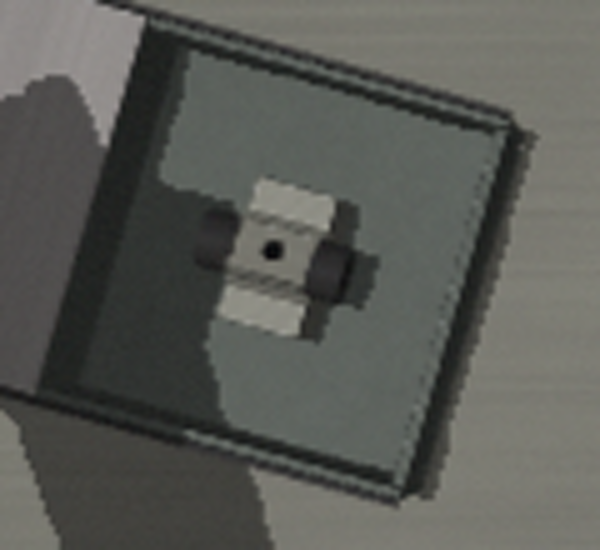

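View pics/scene4z.png

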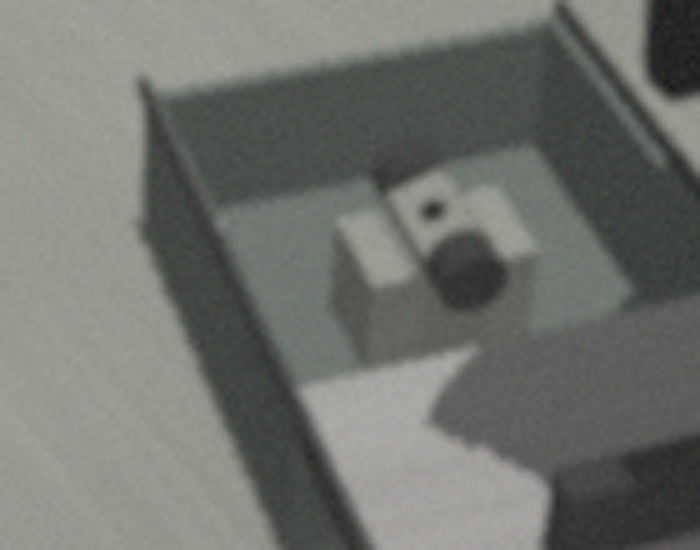

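The flat came round by about 0.59 rad; both cameras now give a roll of 0.354. The dimple is at about (273,250) in the top zoom, and the cover is undisturbed. Second pinch at +0.30 tilt, turning by 0.354.

Run:
```python
from h import *
delta(pin(.30,.12),target(.30))
```

```text
offset [0.158, 0.715, -0.273] rot [0.009, -0.35, 0.003] rows>= 2.4998862931938297 1.4712154240051947
```

Emit:
{"api": "carry_out", "payload": {
  "offset": [
    [0,0.25,-0.09],
    [0.05,0.5,-0.18],
    [0.12,0.715,-0.273],
    [0.158,0.715,-0.273],
    [0.158,0.715,-0.273],
    [0.158,0.715,-0.273]
  ],
  "delta_rot": [
    [0.009,-0.1,0],
    [0.009,-0.2,0],
    [0.009,-0.35,0],
    [0.009,-0.35,0],
    [0.009,-0.35,0],
    [0.009,-0.35,0]
  ]
}}

```text
clock: 13.02
ee_pos: [0.5899, -0.0453, 0.1634]
eef_rot: [-0.588, 0.082, 0.797, 0.113]
contact_force: [0.3, 0.8, 0.4]
gripper_width: 1.002
```

Run:
```python
from h import *
tilt();delta(pin(.30,0),target(.30))
```

```text
tilt 0.2997
offset [0.602, 0.006, -0.004] rot [0.003, -0.0, 0.003] rows>= 1.9266806040563527 0.017267181276795444
```

Emit:
{"api": "carry_out", "payload": {
  "offset": [
    [0.2,0.006,-0.004],
    [0.4,0.006,-0.004],
    [0.55,0.006,-0.004],
    [0.602,0.006,-0.004],
    [0.602,0.006,-0.004],
    [0.602,0.006,-0.004]
  ],
  "delta_rot": [
    [0,0,0],
    [0,0,0],
    [0,0,0],
    [0,0,0],
    [0,0,0],
    [0,0,0]
  ]
}}

```text
clock: 13.78
ee_pos: [0.5577, -0.0365, 0.0495]
eef_rot: [-0.589, 0.081, 0.796, 0.113]
contact_force: [0.2, -0.1, 0.8]
gripper_width: 0.998
```

Emit:
{"api": "carry_out", "payload": {
  "offset": [
    [0.005,0.002,0],
    [0.005,0.002,0],
    [0.005,0.002,0],
    [0.005,0.002,0],
    [0.005,0.002,0],
    [0.005,0.002,0],
    [0.005,0.002,0]
  ],
  "delta_rot": [
    [0,0,0],
    [0,0,0],
    [0,0,0],
    [0,0,0],
    [0,0,0],
    [0,0,0],
    [0,0,0]
  ],
  "grip": -1
}}

```text
clock: 14.65
ee_pos: [0.5577, -0.0362, 0.0488]
eef_rot: [-0.589, 0.081, 0.796, 0.113]
contact_force: [0.7, 3.7, 3.0]
gripper_width: 0.677
```

Run:
```python
from h import *
st();tilt();
for t in(.2,.1,0,-.055): delta(pin(t,0),target(t))
```

```text
{'clock': 14.65, 'joints': [0.06, 0.8157, -0.0477, 1.6484, -0.053, 0.9647, -1.7904], 'dq': [0.0015, -0.0014, 0.0002, 0.0004, -0.0002, 0.0007, 0.0003], 'joint_efforts': [1.7856, -60.3808, 2.3572, -15.4798, 0.7625, 1.2499, 0.0701], 'ee_pos': [0.5577, -0.0362, 0.0488], 'eef_rot': [-0.5894, 0.081, 0.7958, 0.1131], 'contact_force': [0.7049, 3.7103, 2.9834], 'ft_torque': [0.6678, -0.4057, -0.2495], 'gripper_width': 0.6773}
tilt 0.2964
offset [0.005, 0.003, 0.004] rot [0.004, 0.123, 0.005] rows>= 0.022707664453707626 0.5166621498451683
offset [0.005, 0.003, 0.003] rot [0.003, 0.25, 0.005] rows>= 0.020839081088192893 1.0518181451791897
offset [0.005, 0.003, 0.002] rot [0.003, 0.377, 0.005] rows>= 0.01909592142810617 1.5871887111521168
offset [0.004, 0.003, 0.001] rot [0.003, 0.447, 0.005] rows>= 0.01821086809324215 1.8816676298892803
```

Emit:
{"api": "carry_out", "payload": {
  "offset": [
    [0.003,0.002,0.001],
    [0.004,0.002,0.001],
    [0.004,0.002,0.001],
    [0.004,0.002,0.001],
    [0.004,0.002,0.001],
    [0.004,0.002,0.001],
    [0.004,0.002,0.001]
  ],
  "delta_rot": [
    [0,0.06,0],
    [0,0.16,0],
    [0,0.26,0],
    [0,0.36,0],
    [0,0.45,0],
    [0,0.45,0],
    [0,0.45,0]
  ]
}}

```text
clock: 15.52
ee_pos: [0.5581, -0.0364, 0.0487]
eef_rot: [0.721, -0.099, -0.679, -0.097]
contact_force: [1.6, 2.9, 7.3]
gripper_width: 0.679
```

Run:
```python
from h import *
tilt();print(ctrl.state()["contact_force"])
```

```text
tilt -0.0586
[1.63824773 2.94720775 7.33805765]
```

Emit:
{"api": "carry_out", "payload": {
  "offset": [
    [0,0,0],
    [0,0,0],
    [0,0,0],
    [0,0,0],
    [-0.2,0,0],
    [-0.45,0,0],
    [-0.65,0,0],
    [-0.75,-0.3,0],
    [-0.75,-0.6,0],
    [-0.75,-0.7,0]
  ],
  "delta_rot": [
    [0,0,0],
    [0,0,0],
    [0,0,0],
    [0,0,0],
    [0,0,0],
    [0,0,0],
    [0,0,0],
    [0,-0.07,0],
    [0,-0.07,0],
    [0,-0.07,0]
  ],
  "grip": 1
}}

```text
clock: 16.77
ee_pos: [0.5882, 0.1049, 0.1993]
eef_rot: [0.702, -0.094, -0.699, -0.099]
contact_force: [-0.5, 0.4, 0.4]
gripper_width: 0.996
```

Run:
```python
from h import *
st();tilt()
for n in("top","scene"):
    im,d=shot(n,n+"5.png"); rollfit(n,d,.8); roll(n,d)
    a=im[140:250,90:210] if n=="top" else im[220:330,220:360]
    cv2.imwrite(f"pics/{n}5z.png",cv2.resize(a,None,fx=5,fy=5,interpolation=2)[:,:,::-1])
```

```text
{'clock': 16.775, 'joints': [-0.236, 0.5087, -0.0181, 1.7364, 0.0057, 0.8899, -2.0993], 'dq': [-0.1845, 0.1001, 0.0355, -0.141, 0.033, 0.0789, -0.2241], 'joint_efforts': [0.3639, -53.9296, 0.2368, -23.0381, -0.114, -0.272, 0.0189], 'ee_pos': [0.5882, 0.1049, 0.1993], 'eef_rot': [0.7021, -0.0939, -0.6989, -0.0986], 'contact_force': [-0.4572, 0.4097, 0.4044], 'ft_torque': [-0.0058, 0.0532, -0.0099], 'gripper_width': 0.9957}
tilt -0.0035
top rollfit r,x0,z0 [-0.0333  0.0002  0.0005] N 141 rms mm 1.51
top N 208 x -0.0291 0.0289 z 0.0475 0.0615
roll fit -0.291 rms 0.00129 118 dist 0.0062
scene rollfit r,x0,z0 [ 0.0037 -0.0002  0.0009] N 138 rms mm 0.93
scene N 212 x -0.028 0.0298 z 0.0475 0.0607
roll fit 0.122 rms 0.00094 123 dist 0.0076
```

View pics/top5z.png

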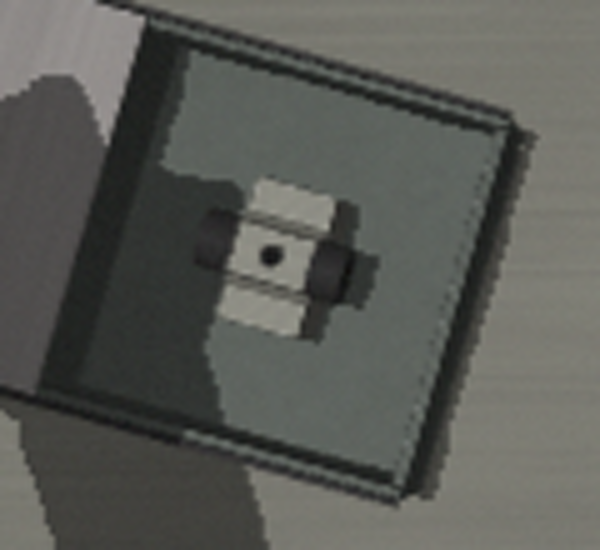

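View pics/scene5z.png

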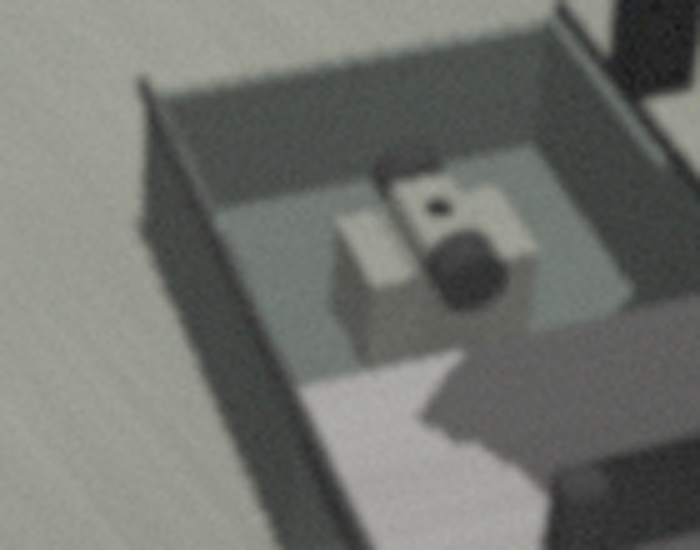

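The dimple is now centred (about (270,256) in the top zoom) and the flat looks level. I'll refine with a few averaged frames.

Run:
```python
from h import *
for n in("top","scene"):
    ims=[ctrl.get_image(n) for _ in range(6)]; d=np.median([i[1] for i in ims],0)
    P=pts(n,d); q=P-C0; X=q@CX;Y=q@CY;Z=P[...,2]
    for ref in (0,1):
        if ref==0: m=(abs(X)<.0065)&(abs(Y)<.012)&(Z>.053)&(Z<.062)
        else: m=(abs(X)<.028)&(abs(X)>.014)&(abs(Y)<.013)&(Z>.043)&(Z<.050)
        c,*_=np.linalg.lstsq(np.c_[np.ones(m.sum()),X[m],Y[m]],Z[m],rcond=None); r=Z[m]-np.c_[np.ones(m.sum()),X[m],Y[m]]@c
        print(n,"flat" if ref==0 else "Vblock top",m.sum(),"roll",-c[1].round(4),"+-",(r.std()/X[m].std()/m.sum()**.5).round(3),"z",c[0].round(4))
    rollfit(n,d,0)
    g=np.mean([i[0].sum(2) for i in ims],0); m=(abs(X)<.007)&(abs(Y)<.007)&(Z>.05); wgt=np.clip(np.percentile(g[m],60)-40-g,0,None)*m
    print("dimple x,y",(wgt*X).sum()/wgt.sum(),(wgt*Y).sum()/wgt.sum(), "V x mid", )
```

```text
top flat 75 roll 0.0405 +- 0.024 z 0.0574
top Vblock top 175 roll 0.0037 +- 0.003 z 0.0463
top rollfit r,x0,z0 [0.0221 0.0002 0.0003] N 140 rms mm 0.75
dimple x,y 6.855636833283604e-06 -6.947675442845834e-05 V x mid
scene flat 75 roll -0.0021 +- 0.015 z 0.058
scene Vblock top 166 roll 0.0023 +- 0.001 z 0.047
scene rollfit r,x0,z0 [-0.0088 -0.0002  0.0009] N 137 rms mm 0.45
dimple x,y 0.0011552994180339937 0.002806919312942552 V x mid
```

Roll is 0.00 ± 0.02 by several estimates. Next, the cover.

Run:
```python
from h import *
delta(cw(.001,.150,.13),target(0));delta(cw(.001,.150,.0925),target(0))
```

```text
offset [0.346, -0.05, -0.044] rot [0.003, -0.005, 0.006] rows>= 1.127535457921665 0.03389374245153065
offset [0.534, -0.049, -0.043] rot [0.003, -0.005, 0.006] rows>= 1.7200288443869998 0.03389374245153065
```

Emit:
{"api": "carry_out", "payload": {
  "offset": [
    [0.1,-0.05,-0.044],
    [0.25,-0.05,-0.044],
    [0.346,-0.05,-0.044],
    [0.44,-0.05,-0.044],
    [0.534,-0.05,-0.043],
    [0.534,-0.05,-0.043],
    [0.534,-0.05,-0.043]
  ],
  "delta_rot": [
    [0.003,-0.005,0.006],
    [0.003,-0.005,0.006],
    [0.003,-0.005,0.006],
    [0.003,-0.005,0.006],
    [0.003,-0.005,0.006],
    [0.003,-0.005,0.006],
    [0.003,-0.005,0.006]
  ]
}}

```text
clock: 18.35
ee_pos: [0.6, 0.1073, 0.0929]
eef_rot: [0.7, -0.099, -0.7, -0.099]
contact_force: [-0.2, 0.2, -0.7]
gripper_width: 1.0
```

Emit:
{"api": "carry_out", "payload": {
  "offset": [
    [0,0,0],
    [0,0,0],
    [0,0,0],
    [0,0,0],
    [0,0,0],
    [0,0,0],
    [0,0,0],
    [0,0,0],
    [0,0,0],
    [0,0,0]
  ],
  "delta_rot": [
    [0,0,0],
    [0,0,0],
    [0,0,0],
    [0,0,0],
    [0,0,0],
    [0,0,0],
    [0,0,0],
    [0,0,0],
    [0,0,0],
    [0,0,0]
  ],
  "grip": -1
}}

```text
clock: 19.6
ee_pos: [0.5999, 0.1074, 0.0929]
eef_rot: [0.7, -0.099, -0.7, -0.099]
contact_force: [0.1, 0.8, 0.5]
gripper_width: 0.137
```

Run:
```python
from h import *
s=st();p=s["ee_pos"];q=p-C0;print(q@CX,q@CY);delta(cw(.001,0,p[2]),target(0))
```

```text
{'clock': 19.6, 'joints': [-0.2408, 0.6773, -0.0139, 1.7514, 0.0132, 0.7123, -2.1137], 'dq': [0.0001, -0.0009, 0.0007, -0.0004, 0.0005, -0.0014, -0.0009], 'joint_efforts': [0.122, -58.1374, 1.2254, -18.8573, 0.0415, -0.0236, -0.0149], 'ee_pos': [0.5999, 0.1074, 0.0929], 'eef_rot': [0.7003, -0.099, -0.6999, -0.0992], 'contact_force': [0.1244, 0.807, 0.5284], 'ft_torque': [0.0548, -0.0071, 0.0131], 'gripper_width': 0.1372}
0.0014011575579874586 0.15036235662769568
offset [-0.0, 0.752, 0.002] rot [-0.0, -0.001, 0.001] rows>= 2.4058062681382495 0.0038871677780831725
```

Emit:
{"api": "carry_out", "payload": {
  "offset": [
    [0,0.08,0],
    [0,0.18,0],
    [0,0.28,0],
    [0,0.38,0],
    [0,0.48,0],
    [0,0.58,0],
    [0,0.66,0],
    [0,0.72,0],
    [0,0.755,0],
    [0,0.765,0]
  ],
  "delta_rot": [
    [0,0,0],
    [0,0,0],
    [0,0,0],
    [0,0,0],
    [0,0,0],
    [0,0,0],
    [0,0,0],
    [0,0,0],
    [0,0,0],
    [0,0,0]
  ]
}}

```text
clock: 20.85
ee_pos: [0.5585, -0.0366, 0.0929]
eef_rot: [0.701, -0.097, -0.699, -0.1]
contact_force: [5.6, 10.8, -4.8]
gripper_width: 0.134
```

Run:
```python
from h import *
s=st();p=s["ee_pos"];q=p-C0;print(q@CX,q@CY, s["contact_force"]@CY)
```

```text
{'clock': 20.85, 'joints': [0.0067, 0.6127, -0.0256, 1.8859, 0.0181, 0.6405, -1.8787], 'dq': [0.0176, -0.0028, -0.0152, 0.0057, -0.0039, -0.0096, 0.0217], 'joint_efforts': [6.1172, -55.0778, 7.238, -15.2345, 1.8825, 1.596, 0.0416], 'ee_pos': [0.5585, -0.0366, 0.0929], 'eef_rot': [0.701, -0.0969, -0.6995, -0.0999], 'contact_force': [5.6472, 10.7733, -4.8107], 'ft_torque': [2.0848, -1.0063, -0.0661], 'gripper_width': 0.1336}
0.0014707198869068961 0.0005215509363145073 11.916848401359749
```

Emit:
{"api": "carry_out", "payload": {
  "offset": [
    [0,0.025,0],
    [0,0.035,0],
    [0,0.035,0],
    [0,0.035,0]
  ],
  "delta_rot": [
    [0,0,0],
    [0,0,0],
    [0,0,0],
    [0,0,0]
  ]
}}

```text
clock: 21.35
ee_pos: [0.5584, -0.0367, 0.0929]
eef_rot: [0.702, -0.093, -0.699, -0.101]
contact_force: [6.7, 15.5, -7.5]
gripper_width: 0.129
```

Run:
```python
from h import *
s=st();p=s["ee_pos"];q=p-C0;print(q@CX,q@CY, s["contact_force"]@CY)
```

```text
{'clock': 21.35, 'joints': [0.0163, 0.6116, -0.033, 1.888, 0.014, 0.636, -1.8667], 'dq': [-0.0004, 0.0, 0.0004, 0.0006, 0.0002, 0.0004, -0.0015], 'joint_efforts': [8.8084, -55.7129, 9.9233, -14.71, 2.8075, 2.0562, 0.1593], 'ee_pos': [0.5584, -0.0367, 0.0929], 'eef_rot': [0.7021, -0.0926, -0.6988, -0.1006], 'contact_force': [6.7028, 15.5324, -7.5122], 'ft_torque': [2.9114, -1.2284, -0.121], 'gripper_width': 0.1291}
0.0014755466509720771 0.00040362512444101393 16.781952532254405
```

The cover is at its shut stop: 17 N with no further travel. Release, lift, and move to the side to look.

Emit:
{"api": "carry_out", "payload": {
  "offset": [
    [0,0,0],
    [0,0,0],
    [0,0,0],
    [0,0,0],
    [-0.1,0,0],
    [-0.3,0,0],
    [-0.55,0,0],
    [-0.7,0.3,0],
    [-0.7,0.6,0],
    [-0.7,0.9,0]
  ],
  "delta_rot": [
    [0,0,0],
    [0,0,0],
    [0,0,0],
    [0,0,0],
    [0,0,0],
    [0,0,0],
    [0,0,0],
    [0,0,0],
    [0,0,0],
    [0,0,0]
  ],
  "grip": 1
}}

```text
clock: 22.6
ee_pos: [0.5083, -0.2136, 0.2316]
eef_rot: [0.703, -0.093, -0.698, -0.1]
contact_force: [1.1, -0.9, -0.4]
gripper_width: 0.999
```

Emit:
{"api": "carry_out", "payload": {
  "offset": [
    [0,0,0],
    [0,0,0]
  ],
  "delta_rot": [
    [0,0,0],
    [0,0,0]
  ]
}}

```text
clock: 22.85
ee_pos: [0.5082, -0.2134, 0.2316]
eef_rot: [0.703, -0.093, -0.698, -0.101]
contact_force: [0.3, -0.0, 0.1]
gripper_width: 1.0
```

Run:
```python
from h import *
st()
for n in ("top","scene"):
    im,d=shot(n,n+"6.png")
    P=pts(n,d);q=P-C0;X=q@CX;Y=q@CY;Z=P[...,2]
    m=(abs(X)<.03)&(abs(Y)<.1)&(Z>.095)&(Z<.104); print(n,"bar",m.sum(),X[m].mean(),Y[m].mean(),np.median(Y[m]))
    for k in("cover_grip","retainer_mid","stripper_mid"): find(n,k,k=1)
```

```text
{'clock': 22.85, 'joints': [0.3083, 0.3953, 0.0186, 1.8299, -0.0246, 0.9127, -1.5052], 'dq': [-0.0293, 0.0019, -0.0269, -0.0007, -0.0029, 0.0006, -0.001], 'joint_efforts': [2.0198, -47.0952, 2.3202, -22.91, 0.1077, -0.0804, 0.0404], 'ee_pos': [0.5082, -0.2134, 0.2316], 'eef_rot': [0.7026, -0.0929, -0.6983, -0.1009], 'contact_force': [0.3003, -0.0191, 0.1128], 'ft_torque': [0.1098, 0.0537, 0.0071], 'gripper_width': 1.0005}
top bar 204 3.245214437171809e-05 -0.0009639083615082631 -0.0012581256730915089
top cover_grip pinpoint 0.73 [ 0.5553 -0.0383  0.086 ]
top retainer_mid pinpoint 0.86 [ 0.4269 -0.3793  0.0183]
top stripper_mid pinpoint 0.86 [ 0.6512 -0.4032  0.0112]
scene bar 241 0.00040581711748684495 0.004440640013522327 0.005684425437520305
scene cover_grip pinpoint 0.81 [ 0.5577 -0.0342  0.088 ]
scene retainer_mid pinpoint 0.56 [ 0.4263 -0.3746  0.0201]
scene stripper_mid pinpoint 0.59 [ 0.6576 -0.4036  0.0142]
```

View pics/top6.png

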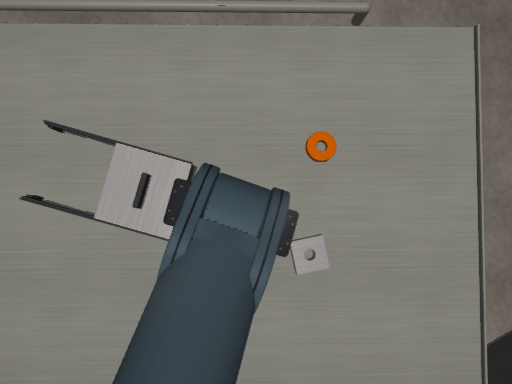

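View pics/scene6.png

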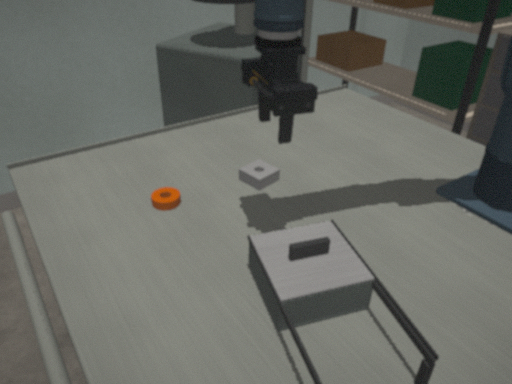

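The cover is shut: the front gap is gone, and the bar is at (142,190) in the top view, over the case centre. The retainer and disc have not moved, and the arm is clear.

```bash
python3 -c "
from h import *
print(ctrl.close_job())"
```

```text
the job is handed in; nothing more can be done
None
```

The cover was slid fully back, the punch turned until its flat faced straight up, and the cover slid fully shut again. I handed the job in at about 23 s of the 58 s allowed. It gave no verdict.

- **Opening:** I gripped the cover's bar and slid it back until the force rose to about 17 N with no further travel.
- **Turning the punch:** It started at about 0.94 rad. I turned it in two pinches (0.60 rad, then 0.354 rad), because one of the arm's wrist joints would have passed its range in a single turn.
- **Punch roll:** Averaged depth profile fits gave +0.02 rad (top camera) and -0.01 rad (scene camera). A noisier fit of the flat alone in the top view gave 0.04 ± 0.024 rad. The dimple was centred over the axis in the top view.
- **Closing:** I slid the cover shut until it stopped at about 17 N. Total travel was 150 mm, and the top view put the bar within about 1 mm of the case centre.
- **Disagreement:** The scene camera placed the bar 4–6 mm off centre. I put that down to it also seeing the bar's side face, since the travel and the hard stop both say it is shut.
- **After shutting:** The punch could not be seen again once the cover was closed.
- **Bystanders:** The retainer and disc stayed where they were, within measuring error, and the gripper was clear of everything at hand-in.

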